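# Reunite the split fossils

## Robot

A 7-joint arm with a two-finger parallel gripper is mounted at the origin on the work surface. World frame = base frame: x ahead of the robot, y to its left, z up, the work surface at z = 0. Lengths are in mm, angles in rad, forces in N, time in s.
With the tool pointing down it reaches from about 375 to 925 mm from the base axis. Payload 3.1 kg.
Tool frame: the origin (TCP) lies at the very end of the fingers, on their centre line; the grasp point (between the pads) lies 19 mm behind it (pinch_z is the distance from the TCP to the grasp point, in mm); z points along the fingers, y is the line along which they close (so a half turn about z gives the same grasp; the last joint's range is limited). The gripper opens to 85 mm and grips with 20 to 120 N. Pads are 22 mm wide; open, the fingers measure 114 mm over their backs; the gripper's body (76 mm by 85 mm) begins 54 mm behind the grasp point. The pads swing forward as they close: fully open they stand 13 mm farther back than shut.
Start: joints at [-1.212, 0.383, 0.044, 1.598, -0.018, 1.161, -0.05], TCP at [286.68, 583.367, 231.269] pointing down, gripper open.
Joint ranges: [-2.61, 2.61], [-0.41, 2.15], [-1.48, 1.57], [0, 2.5], [-1.57, 4.71], [0.05, 1.97], [-2.85, 2.85]. Speed limits (rad/s): [2.79, 2.79, 3.14, 3.14, 3.14, 3.14, 3.14].

## Interface

Orientations are given as [roll, pitch, yaw] about the fixed x, y, z axes, in that order (R = Rz(yaw) Ry(pitch) Rx(roll)).
In Python, from station import * gives the robot as it stands.
- The arm moves only by the shell command python3 -m crank 'ROWS'. ROWS is JSON, a list of rows, each an object with "linear": the shift along the tool's x, y, z as a fraction of full scale, a list of three; "rotation": the turn, a rotation vector about the tool's x, y, z as a fraction of full scale, a list of three; "jaw": the opening, from 0 (shut) to 1 (fully open). A call has 1 to 10 rows; each row is the pose to reach, as a shift and turn from the pose commanded when the call began, along the tool's axes at that moment; what a row does not reach only later rows make up. Full scale, the value 1, is 0.2 m for a shift and 90 degrees for a turn. A row lasts 1/8 s, in which the tool goes at most 62.5 mm and 10.7 degrees, less where a joint would pass 70% of its speed; a pose out of reach is approached as far as the arm can. A call with a number of a shift or a turn outside -1 to 1 is refused whole. A call with a gripper value outside its range is refused whole. The fingers move at their own pace and stop on an object; the grip force is fixed at half the most. Time passes only in rows, so rows that repeat a pose let the fingers close. It gives the time, the measured TCP pose, the force, the opening and the grip force at its end, in the units of the state.
- observe(): the state, without advancing time (a new reading comes with each control period).
- get_image(name): name is "side" or "top"; returns the picture (384x512x3 uint8, red, green, blue); there is no depth.
- camera_model(name): a dict with "vfov" (degrees; the focal length in pixels is half the picture's height over the tangent of half this angle, whatever the lens; pixels are square), "cx", "cy" (the principal point, pixels), "k1" (the pictures are not rectified: a ray, as slopes to the right and down, at radius r is drawn at 1 + k1 r^2 times it, then the intrinsics apply), "R" (3x3) and "t" (3): a world point X has camera coordinates R X + t. Camera axes: x right, y down, z forward; pixel columns grow to the right and rows downward; lengths in mm; the calibration is good to about 2 mm. A picture is of the moment at which its call begins. camera_model takes no time and is no camera call.
- hand_in(): hands the job in; it is judged then, once.
Trained networks look in the newest picture that a camera, given by its name, has taken for a name from the list of things; names that differ only in an ending like _2 or _b are one class to them, and where a whole thing is asked for, a point or a joint stands for the part that bears it (a point fixed in the world has none). Each returns a list of dicts, best first, with "conf" (0 to 1); they miss things now and then, are a little off and sometimes report something else, mostly with a low value. They report only what shows in the picture. A call takes as long as a camera call.
- trace(camera, target): "region" (384x512 bool, what is visible of it) and "extent" ([left, top, right, bottom] in pixels, round what is visible of it).
The state is a dict: "time": time; "q": joint angles; "joint_velocities": joint speeds; "joint_torque": joint torques, N m; "ee_pos": TCP position; "ee_rot": TCP orientation; "contact_force": force on the tool from outside, world axes, zero at the start; "wrist_torque": the same for the moment, N m; "width": opening from 0.0 (shut) to 1.0 (fully open); "grasp_force": force on a finger pad.
Only numpy, scipy, OpenCV 4.12 (cv2) and the standard library are available. Lean on these libraries where they do the work, as an engineer would, in place of code of your own. Each camera call takes 0.05 s, during which the arm holds its last target. There are 200 camera calls.

## Task

The four loose fossil stones were put back in the wrong trays. Put each one into the middle of the open bay of the tray that holds its own other half (same outline, same fossil as an imprint), lying flat with the fossil up and the two longer stones lengthwise in the bay; the dark foam pad is free for parking a stone on the way. Set the stones down gently, never drop them, and do not knock over the bottle.

Things in the scene. Friction and masses are not known exactly. Their poses are not given: they have to be found in the camera images.
- part_round: Loose half of a split grey stone, round, 56 mm across, with a raised ammonite spiral on its face (dark relief up to 4 mm high). 30 mm thick, upright sides (grip above the tray walls), 90 to 300 g. Origin: centre of its underside; z up out of the fossil face; a half turn about z makes no difference.
- part_oval: Loose half of a split grey stone, long with round ends, 80 mm long (its x axis) by 42 mm wide (y), with a raised fish skeleton on its face (dark relief up to 4 mm high). 30 mm thick, upright sides (grip above the tray walls), 90 to 300 g. Origin: centre of its underside; z up out of the fossil face; a half turn about z makes no difference. Lies along the tray's x when home.
- part_rect: Loose half of a split grey stone, oblong, 66 mm long (its x axis) by 48 mm wide (y), square corners, with a raised trilobite on its face (dark relief up to 4 mm high). 30 mm thick, upright sides (grip above the tray walls), 90 to 300 g. Origin: centre of its underside; z up out of the fossil face; a half turn about z makes no difference. Lies along the tray's x when home.
- part_square: Loose half of a split grey stone, small and square, 40 by 40 mm, with a raised fan-ribbed shell on its face (dark relief up to 4 mm high). 30 mm thick, upright sides (grip above the tray walls), 90 to 300 g. Origin: centre of its underside; z up out of the fossil face; a half turn about z makes no difference.
- tray_round: Fixed white card tray, 108 (x) by 164 mm (y), two bays. Its +y half holds the round 56 mm counterpart of the ammonite stone, fixed in dark foam, pale imprint, top 36 mm up. Its -y half is the open bay: inside 100 (x) by 76 mm (y), centre 40 mm from origin along -y, floor 6 mm, walls 12 mm above table. Origin: centre of underside, at table height.
- tray_oval: Fixed white card tray, 108 (x) by 164 mm (y), two bays. Its +y half holds the long round-ended 80 by 42 mm counterpart of the fish stone, fixed in dark foam, pale imprint, top 36 mm up. Its -y half is the open bay: inside 100 (x) by 76 mm (y), centre 40 mm from origin along -y, floor 6 mm, walls 12 mm above table. Origin: centre of underside, at table height.
- tray_rect: Fixed white card tray, 108 (x) by 164 mm (y), two bays. Its +y half holds the oblong 66 by 48 mm counterpart of the trilobite stone, fixed in dark foam, pale imprint, top 36 mm up. Its -y half is the open bay: inside 100 (x) by 76 mm (y), centre 40 mm from origin along -y, floor 6 mm, walls 12 mm above table. Origin: centre of underside, at table height.
- tray_square: Fixed white card tray, 108 (x) by 164 mm (y), two bays. Its +y half holds the small square 40 by 40 mm counterpart of the shell stone, fixed in dark foam, pale imprint, top 36 mm up. Its -y half is the open bay: inside 100 (x) by 76 mm (y), centre 40 mm from origin along -y, floor 6 mm, walls 12 mm above table. Origin: centre of underside, at table height.
- pad: Free spot: dark grey foam pad fixed to the table, 120 by 120 mm, 8 mm thick, empty at the start. Origin: centre of its underside, at table height.
- bottle: Loose amber glass bottle with black cap, 42 mm across, 85 mm tall, about 130 g, standing among the trays beside a paintbrush and a cork ring. Origin: centre of its underside.

How it is judged:
By the outcome, as a careful person would: the job done as asked, in the order asked, and still so for the second after the job is handed in, with the robot touching nothing.
It also fails if it takes over 136 s, if anything falls off the work surface, if the arm or the gripper's body presses on something with over 40 N, if the wrist force passes 120 N, or if a joint passes its speed limit or range.

## Working session

There is one attempt and no reset: what is moved stays moved. The work goes in short steps, Python scripts to look and compute and a shell command to move; the robot and the scene stay as the last step left them, time stands still between calls to the robot, and variables do not carry over. Pictures are saved under pics/ and viewed, at most 14 in all, crops included, and the job is handed in when it is done.

```bash
mkdir -p pics; ls; python3 - <<'E'
from station import *
import cv2
for n in("top","side"):
    im=get_image(n); cv2.imwrite(f"pics/{n}0.png",im[:,:,::-1]); m=camera_model(n); print(n,m)
s=observe();print(s)
E
```

```text
pics
top {'vfov': 54.750096655907264, 'cx': 255.54783777203056, 'cy': 192.477471306255, 'k1': -0.03579788482143252, 'R': array([[-0.00672904, -0.99903192, -0.04347339],
       [-0.99882684,  0.00879979, -0.04761827],
       [ 0.04795473,  0.04310197, -0.99791912]]), 't': array([ 13.93844503, 550.4394556 , 816.80194522])}
side {'vfov': 56.673246694293056, 'cx': 256.0564869783042, 'cy': 192.47264629673964, 'k1': -0.03895734717870372, 'R': array([[-0.95187723, -0.30631129,  0.01015503],
       [-0.21726183,  0.65104027, -0.72728527],
       [ 0.21616436, -0.69449259, -0.68626016]]), 't': array([504.3439765 , 132.05176497, 661.13340779])}
{'time': 0.1, 'q': array([-1.21180982,  0.3837759 ,  0.04384198,  1.59941666, -0.01790295,
        1.16121251, -0.04985044]), 'joint_velocities': array([-0.0005001 , -0.00253847, -0.00054351, -0.00489492,  0.00103769,
        0.00235994, -0.00026164]), 'joint_torque': array([ 2.45290699e-03, -4.34728932e+01,  1.02919456e+00, -2.50453305e+01,
        1.08907989e-02,  5.42540598e-03, -5.25017469e-06]), 'ee_pos': array([286.31763747, 582.58566246, 229.99836246]), 'ee_rot': array([-3.13917607e+00,  1.26866232e-04,  2.68492959e+00]), 'contact_force': array([ 0.38323094, -0.4941883 , -0.33281494]), 'wrist_torque': array([-0.01523174,  0.00996152, -0.0095656 ]), 'grasp_force': 0.0, 'width': 0.9961559730161618}
```

View pics/top0.png

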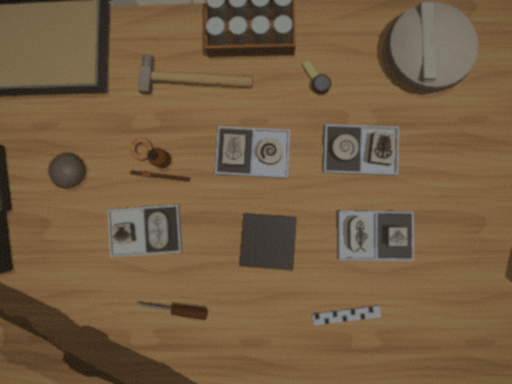

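View pics/side0.png

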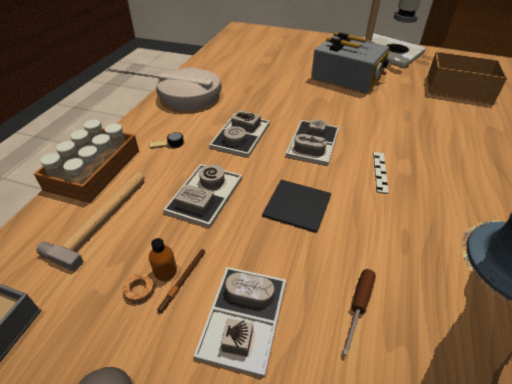

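The top view shows the tray holding the trilobite imprint at (253,152) with the round stone. The ammonite tray is at (361,149) with the rect stone, and the fish tray at (145,230) with the square stone. The shell tray is at (375,235) with the oval stone, the pad is at (268,241), and the bottle is at (158,157). So there are two swaps: round↔rect and square↔oval.

```bash
cat > h.py <<'E'
from station import *
import numpy as np, cv2
from scipy.optimize import minimize
from scipy.spatial.transform import Rotation as Ro
CAM={n:camera_model(n) for n in("top","side")}
def proj(n,X):
    m=CAM[n]; c=np.asarray(X,float)@np.array(m["R"]).T+m["t"]; u=c[:,:2]/c[:,2:]
    u=u*(1+m["k1"]*(u**2).sum(1,keepdims=True)); f=192/np.tan(np.radians(m["vfov"])/2)
    return u*f+[m["cx"],m["cy"]]
def outline(k):
    t=np.linspace(0,2*np.pi,48,endpoint=False); c=np.c_[np.cos(t),np.sin(t)]
    box=lambda a,b:np.array([[-a,-b],[a,-b],[a,b],[-a,b]])/2.
    return {"round":c*28,"oval":c*21+np.c_[np.sign(c[:,0])*19,0*t],"rect":box(66,48),"square":box(40,40),
            "tray":box(108,164),"pad":box(120,120),"bottle":c*21}[k]
S=4
def mask_of(n,polys):
    m=np.zeros((384*S,512*S),np.uint8)
    for P in polys:
        h=cv2.convexHull((((proj(n,P)+.5)*S-.5)*16).astype(np.int32)); cv2.fillConvexPoly(m,h,1,shift=4)
    return m>0
def prism(o,x,y,yaw,z0,z1):
    c,s=np.cos(yaw),np.sin(yaw); p=o@np.array([[c,s],[-s,c]])+[x,y]
    return np.r_[np.c_[p,p[:,:1]*0+z0],np.c_[p,p[:,:1]*0+z1]]
def see(target,cams=("top","side"),new=True,near=None):
    R={}
    for n in cams:
        if new: get_image(n)
        r=trace(n,target)
        if r: R[n]=(r[0]["region"],r[0]["conf"],r[0]["extent"])
    return R
def fit(R,kind,x0,z0,fitz=True):
    """x0=[x,y,yaw,ztop]; IoU fit of a prism to traced regions"""
    o=outline(kind); big={n:cv2.resize(r[0].astype(np.uint8),None,fx=S,fy=S,interpolation=cv2.INTER_NEAREST)>0 for n,r in R.items()}
    def cost(p):
        q=np.array(x0,float); v=p*[10,10,.1,5][:len(p)]; q[:len(p)]+=v; s=0
        for n,b in big.items():
            m=mask_of(n,[prism(o,q[0],q[1],q[2],z0,q[3])]); s+=1-(m&b).sum()/max((m|b).sum(),1)
        return s/len(big)
    k=4 if fitz else 3
    sim=np.vstack([np.zeros(k),np.eye(k)])
    r=minimize(cost,np.zeros(k),method="Nelder-Mead",options=dict(initial_simplex=sim,maxiter=120,xatol=.01,fatol=1e-4))
    q=np.array(x0,float); q[:k]+=r.x*np.array([10,10,.1,5])[:k]
    return q,r.fun
def unproj(n,uv,z):
    f=lambda p:((proj(n,np.array([[p[0],p[1],z]]))[0]-uv)**2).sum()
    return minimize(f,[600,0],method="Nelder-Mead").x
def go(x,y,z,yaw):
    """print the crank numbers (fractions) to reach the tool-down pose"""
    s=observe(); R=Ro.from_euler("xyz",s["ee_rot"]); T=Ro.from_euler("xyz",[np.pi,0,yaw])
    d=R.inv().apply(np.array([x,y,z])-s["ee_pos"])/200; w=(R.inv()*T).as_rotvec()/(np.pi/2)
    print("lin",d.round(4),"rot",w.round(4),"pos",s["ee_pos"].round(1),"yaw",round(s["ee_rot"][2],3),"w",round(s["width"],3),"F",s["contact_force"].round(1),"g",round(s["grasp_force"],1),"t",s["time"])
E
cat > m.py <<'E'
from h import *
for k,uv in dict(round=(269,151),rect=(381,149),oval=(360,234),square=(123,233)).items():
    R=see("part_"+k); x,y=unproj("top",uv,36)
    print(k,{n:(round(r[1],2),list(map(int,r[2]))) for n,r in R.items()})
    b=min((fit(R,k,[x,y,w,38],12) for w in((0.05,1.57) if k in("oval","rect") else (0.05,))),key=lambda a:a[1])
    print("   fit",b[0].round(2),round(b[1],3))
for k,uv in dict(round=(361,149),rect=(253,152),oval=(145,230),square=(375,235),pad=(268,241),bottle=(160,158)).items():
    tn=k if k in("pad","bottle") else "tray_"+k
    R=see(tn); x,y=unproj("top",uv,10)
    print(k,{n:(round(r[1],2),list(map(int,r[2])),int(r[0].sum())) for n,r in R.items()})
    for n in R:  # fill the holes left by stones
        reg=R[n][0].astype(np.uint8); c=cv2.findContours(reg,0,2)[0]; c=max(c,key=cv2.contourArea)
        hm=reg*0; cv2.fillPoly(hm,[cv2.convexHull(c)] if n=="top" else [c],1); R[n]=(hm,)+R[n][1:]
    if k=="bottle": b=fit(R,"bottle",[x,y,0,85],0,False)
    elif k=="pad": b=fit(R,"pad",[x,y,.0,8],0,False)
    else: b=fit({"top":R["top"]},"tray",[x,y,.0,12],0,False)
    print("   fit",b[0].round(2),round(b[1],3))
E
python3 m.py
```

```text
round {'top': (0.69, [257, 138, 282, 163]), 'side': (0.88, [198, 164, 227, 193])}
   fit [ 6.4155e+02 -2.1630e+01  1.3000e-01  3.4350e+01] 0.119
rect {'top': (0.58, [367, 129, 395, 164]), 'side': (0.75, [232, 110, 259, 132])}
   fit [ 6.4433e+02 -2.6820e+02 -1.5000e-01  3.4120e+01] 0.092
oval {'top': (0.78, [348, 218, 371, 255]), 'side': (0.73, [295, 133, 327, 154])}
   fit [ 456.57 -214.76    0.     34.98] 0.114
square {'top': (0.85, [113, 222, 136, 244]), 'side': (0.65, [220, 320, 251, 356])}
   fit [4.6081e+02 3.0711e+02 1.2000e-01 3.1920e+01] 0.11
round {'top': (0.86, [320, 123, 397, 172], 2743), 'side': (0.81, [207, 118, 272, 157], 1289)}
   fit [ 6.4607e+02 -2.2746e+02 -4.0000e-02  1.2000e+01] 0.024
rect {'top': (0.76, [213, 124, 289, 179], 3023), 'side': (0.95, [163, 162, 241, 229], 2434)}
   fit [ 6.4289e+02  1.7410e+01 -7.0000e-02  1.2000e+01] 0.052
oval {'top': (0.67, [109, 204, 185, 258], 3085), 'side': (0.81, [193, 267, 283, 376], 5642)}
   fit [4.6628e+02 2.6498e+02 6.0000e-02 1.2000e+01] 0.039
square {'top': (0.57, [338, 209, 414, 263], 2986), 'side': (0.85, [286, 120, 336, 161], 1110)}
   fit [ 4.5356e+02 -2.5585e+02 -1.0000e-02  1.2000e+01] 0.032
pad {'top': (0.76, [239, 210, 293, 274], 2817), 'side': (0.78, [264, 178, 331, 232], 2264)}
   fit [ 4.4129e+02 -1.5870e+01 -7.0000e-02  8.0000e+00] 0.05
bottle {'top': (0.6, [146, 148, 172, 168], 340), 'side': (0.64, [146, 238, 175, 280], 849)}
   fit [6.3047e+02 2.0000e-02 0.0000e+00 8.5000e+01] 1.0
```

```bash
sed -i 's/minimize(f,\[600,0\]/minimize(f,[600,50]/' h.py; cat > t.py <<'E'
from h import *
K=dict(round=("tray",361,149,12),rect=("tray",253,152,12),oval=("tray",145,230,12),square=("tray",375,235,12),pad=("pad",268,241,8))
im={n:get_image(n) for n in("top","side")}
sat={n:cv2.cvtColor(im[n],cv2.COLOR_RGB2HSV)[:,:,1] for n in im}
out={}
P=dict(round=[641.5,-21.6,0,34.3],rect=[644.3,-268.2,-.15,34.1],oval=[456.6,-214.8,0,35],square=[460.8,307.1,.12,32])
big={n:cv2.resize(im[n],None,fx=4,fy=4,interpolation=cv2.INTER_CUBIC) for n in im}
def draw(n,poly,col): cv2.polylines(big[n],[np.round((proj(n,poly)+.5)*4).astype(np.int32)],True,col,1)
for k,(o,u,v,z) in K.items():
    x,y=unproj("top",(u,v),z)
    R={}
    for n in("top",):
        reg=mask_of(n,[prism(outline(o)*1.12,x,y,0,0,z)])[::4,::4]
        m=((sat[n]<75)&reg).astype(np.uint8); m=cv2.morphologyEx(m,cv2.MORPH_OPEN,np.ones((3,3)))
        c=max(cv2.findContours(m,0,2)[0],key=cv2.contourArea); hm=m*0; cv2.fillPoly(hm,[cv2.convexHull(c)],1); R[n]=(hm,)
    q,c=fit(R,o,[x,y,0,z],0,False); out[k]=q; print(k,q.round(2),round(c,3))
    for n in im: draw(n,prism(outline(o),*q[:3],0,z)[len(outline(o)):],(255,0,0))
for k,q in P.items():
    for n in im: draw(n,prism(outline(k),*q[:3],0,36)[len(outline(k)):],(0,255,0))
cv2.imwrite("pics/ov_top.png",cv2.resize(big["top"][440:1100,400:1720],(800,400),interpolation=cv2.INTER_AREA)[:,:,::-1])
cv2.imwrite("pics/ov_side.png",cv2.resize(big["side"][400:1520,600:1400],(428,600),interpolation=cv2.INTER_AREA)[:,:,::-1])
E
python3 t.py
```

```text
round [ 6.4665e+02 -2.2723e+02 -4.0000e-02  1.2000e+01] 0.035
rect [ 6.4358e+02  1.7440e+01 -5.0000e-02  1.2000e+01] 0.047
oval [4.6652e+02 2.6525e+02 6.0000e-02 1.2000e+01] 0.039
square [ 4.5366e+02 -2.5591e+02 -2.0000e-02  1.2000e+01] 0.028
pad [ 4.4206e+02 -1.6100e+01 -8.0000e-02  8.0000e+00] 0.05
```

View pics/ov_top.png

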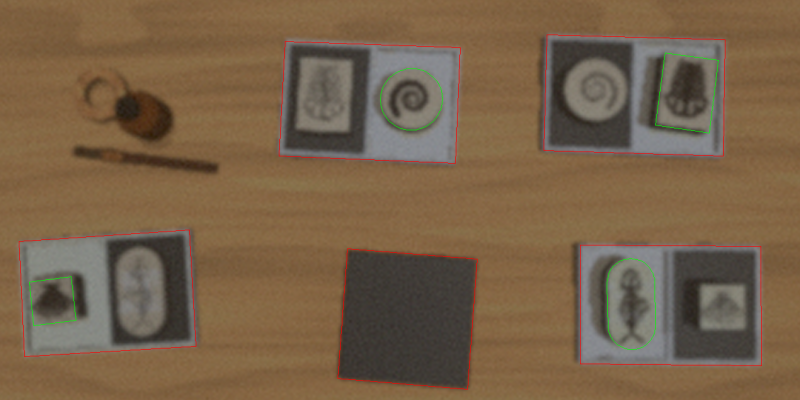

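View pics/ov_side.png

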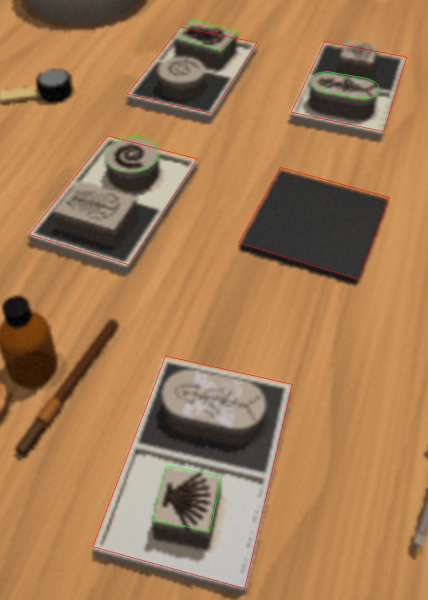

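The overlays match: the tray outlines agree in both views, and the measured stone tops (32–35 mm) fit the stated 36 mm. I'll move on to the round stone.

```bash
python3 -c "
from h import *
go(641.5,-21.6,150,3.09)
R=see('bottle'); print({n:(r[1],r[2]) for n,r in R.items()}); print(unproj('side',(163,275),0))"
```

```text
lin [-2.9262 -1.9324  0.4064] rot [ 0.      0.     -0.2579] pos [286.7 583.4 231.3] yaw 2.685 w 0.999 F [-0.1 -0.6 -0.3] g 0.0 t 2.2
{'top': (0.9, [144.6, 147.0, 172.4, 167.7]), 'side': (0.58, [146.9, 237.1, 176.6, 280.7])}
[629.52798761 234.25516615]
```

```bash
python3 -m crank '[{"linear":[-0.3,0.1,0],"rotation":[0,0,-0.1],"jaw":1},{"linear":[-0.5,-0.3,0],"rotation":[0,0,-0.2],"jaw":1},{"linear":[-0.7,-0.6,0],"rotation":[0,0,-0.257],"jaw":0.85},{"linear":[-0.8,-0.9,0],"rotation":[0,0,-0.257],"jaw":0.85},{"linear":[-0.8,-0.9,0],"rotation":[0,0,-0.257],"jaw":0.85}]'; python3 -c "
from h import *
go(641.5,-21.6,150,3.09)"
```

```text
time: 3.02
ee_pos: [351.4, 347.5, 231.1]
ee_rot: [-3.14, -0.0, 3.085]
contact_force: [0.4, 0.1, 0.1]
width: 0.847
grasp_force: 0.0
lin [-1.5528 -1.7597  0.407 ] rot [-0.0007 -0.0001 -0.0033] pos [351.4 347.5 231.1] yaw 3.085 w 0.847 F [0.4 0.1 0.1] g 0.0 t 3.025
```

```bash
python3 -m crank '[{"linear":[-0.25,-0.25,0],"rotation":[0,0,0],"jaw":0.85},{"linear":[-0.5,-0.5,0],"rotation":[0,0,0],"jaw":0.85},{"linear":[-0.75,-0.75,0],"rotation":[0,0,0],"jaw":0.85},{"linear":[-0.9,-0.95,0],"rotation":[0,0,-0.003],"jaw":0.85},{"linear":[-0.9,-0.95,0],"rotation":[0,0,-0.003],"jaw":0.85}]'; python3 -m crank '[{"linear":[-0.2,-0.25,0],"rotation":[0,0,0],"jaw":0.85},{"linear":[-0.4,-0.5,0],"rotation":[0,0,0],"jaw":0.85},{"linear":[-0.6,-0.75,0.2],"rotation":[0,0,0],"jaw":0.85},{"linear":[-0.65,-0.81,0.4],"rotation":[0,0,0],"jaw":0.85},{"linear":[-0.653,-0.81,0.41],"rotation":[0,0,0],"jaw":0.85},{"linear":[-0.653,-0.81,0.41],"rotation":[0,0,0],"jaw":0.85}]'; python3 -c "
from h import *
import cv2
go(641.5,-21.6,60,3.09)
for n in('top','side'): cv2.imwrite(f'pics/{n}1.png',get_image(n)[:,:,::-1])"
```

```text
time: 3.65
ee_pos: [523.5, 145.8, 231.8]
ee_rot: [-3.14, 0.002, 3.083]
contact_force: [0.1, -0.2, 0.8]
width: 0.851
grasp_force: 0.0
time: 4.4
ee_pos: [643.2, -13.9, 149.6]
ee_rot: [3.14, -0.0, 3.095]
contact_force: [0.5, 0.3, -0.3]
width: 0.848
grasp_force: 0.0
lin [ 0.0063 -0.0394  0.4479] rot [ 0.001  -0.0002  0.0033] pos [643.2 -13.9 149.6] yaw 3.095 w 0.848 F [ 0.5  0.3 -0.3] g 0.0 t 4.4
```

View pics/side1.png

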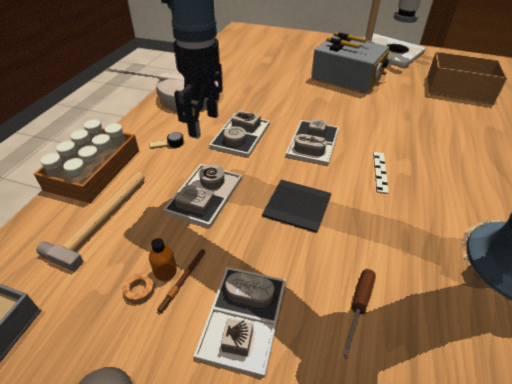

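The side view shows the gripper hovering above the round stone, with the jaws along the tray's long axis. Descending.

```bash
python3 -m crank '[{"linear":[0.006,-0.039,0.2],"rotation":[0.001,0,0.003],"jaw":0.8},{"linear":[0.006,-0.039,0.4],"rotation":[0.001,0,0.003],"jaw":0.8},{"linear":[0.006,-0.039,0.5],"rotation":[0.001,0,0.003],"jaw":0.8},{"linear":[0.006,-0.039,0.58],"rotation":[0.001,0,0.003],"jaw":0.8},{"linear":[0.006,-0.039,0.63],"rotation":[0.001,0,0.003],"jaw":0.8},{"linear":[0.006,-0.039,0.66],"rotation":[0.001,0,0.003],"jaw":0.8},{"linear":[0.006,-0.039,0.675],"rotation":[0.001,0,0.003],"jaw":0.8},{"linear":[0.006,-0.039,0.675],"rotation":[0.001,0,0.003],"jaw":0.8}]'; python3 -c "
from h import *
import cv2
go(641.5,-21.6,14,3.09)
a=[cv2.resize(get_image(n)[y:y+120,x:x+130],None,fx=4,fy=4,interpolation=cv2.INTER_CUBIC)[:,:,::-1] for n,x,y in(('top',200,90),('side',150,110))]
cv2.imwrite('pics/d1.png',cv2.resize(np.hstack(a),(800,369)))"
```

```text
time: 5.5
ee_pos: [641.9, -24.0, 14.6]
ee_rot: [-3.14, 0.001, 3.088]
contact_force: [-0.3, -0.2, 1.1]
width: 0.798
grasp_force: 0.0
lin [0.0026 0.0121 0.0028] rot [-0.001   0.0003 -0.0011] pos [641.9 -24.   14.6] yaw 3.088 w 0.798 F [-0.3 -0.2  1.1] g 0.0 t 5.5
```

View pics/d1.png

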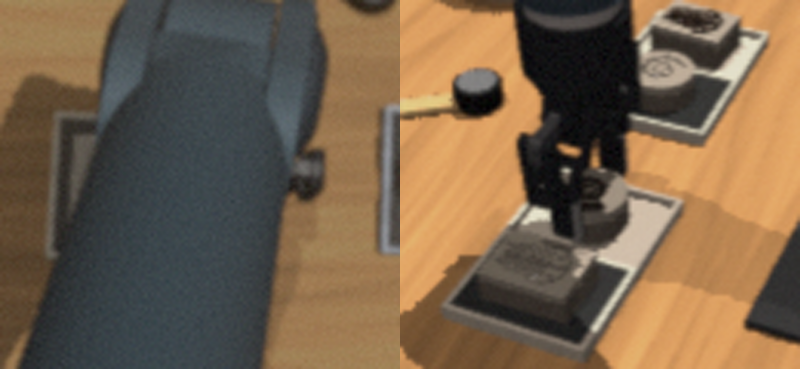

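The fingers straddle the round stone, clear of the counterpart. Closing.

```bash
python3 -m crank '[{"linear":[0,0.012,0],"rotation":[0,0,0],"jaw":0.7},{"linear":[0,0.012,0],"rotation":[0,0,0],"jaw":0.55},{"linear":[0,0.012,0],"rotation":[0,0,0],"jaw":0.4},{"linear":[0,0.012,0],"rotation":[0,0,0],"jaw":0.4},{"linear":[0,0.012,0],"rotation":[0,0,0],"jaw":0.4},{"linear":[0,0.012,0],"rotation":[0,0,0],"jaw":0.4}]'; python3 -m crank '[{"linear":[0,0,-0.05],"rotation":[0,0,0],"jaw":0.4},{"linear":[0,0,-0.1],"rotation":[0,0,0],"jaw":0.4},{"linear":[0,0,-0.2],"rotation":[0,0,0],"jaw":0.4},{"linear":[0,0,-0.3],"rotation":[0,0,0],"jaw":0.4},{"linear":[0,0,-0.4],"rotation":[0,0,0],"jaw":0.4},{"linear":[0,0,-0.4],"rotation":[0,0,0],"jaw":0.4}]'; python3 -c "
from h import *
go(442,-16,94,3.06)"
```

```text
time: 6.35
ee_pos: [642.5, -21.2, 15.2]
ee_rot: [-3.14, 0.001, 3.089]
contact_force: [-1.2, 1.0, 5.5]
width: 0.633
grasp_force: 63.9
time: 7.1
ee_pos: [644.2, -21.5, 97.6]
ee_rot: [-3.141, 0.006, 3.088]
contact_force: [-0.5, 0.7, -1.7]
width: 0.63
grasp_force: 63.5
lin [ 1.011  -0.026   0.0116] rot [-0.0005  0.0039  0.0181] pos [644.2 -21.5  97.6] yaw 3.088 w 0.63 F [-0.5  0.7 -1.7] g 63.5 t 7.1
```

```bash
python3 -m crank '[{"linear":[0.15,0,0],"rotation":[0,0,0],"jaw":0.4},{"linear":[0.35,0,0],"rotation":[0,0,0],"jaw":0.4},{"linear":[0.55,-0.01,0],"rotation":[0,0,0.01],"jaw":0.4},{"linear":[0.75,-0.02,0],"rotation":[0,0.002,0.018],"jaw":0.4},{"linear":[0.9,-0.026,0],"rotation":[0,0.004,0.018],"jaw":0.4},{"linear":[1,-0.026,0],"rotation":[0,0.004,0.018],"jaw":0.4},{"linear":[1,-0.026,0.15],"rotation":[0,0.004,0.018],"jaw":0.4},{"linear":[1,-0.026,0.25],"rotation":[0,0.004,0.018],"jaw":0.4},{"linear":[1,-0.026,0.3],"rotation":[0,0.004,0.018],"jaw":0.4},{"linear":[1,-0.026,0.3],"rotation":[0,0.004,0.018],"jaw":0.4}]'; python3 -c "
from h import *
go(442,-16,17.5,3.06)"
```

```text
time: 8.35
ee_pos: [441.1, -16.2, 33.7]
ee_rot: [-3.139, -0.008, 3.06]
contact_force: [0.5, -0.4, -2.3]
width: 0.632
grasp_force: 63.6
lin [-0.0051  0.0016  0.081 ] rot [-0.0014 -0.0051  0.0001] pos [441.1 -16.2  33.7] yaw 3.06 w 0.632 F [ 0.5 -0.4 -2.3] g 63.6 t 8.35
```

```bash
python3 -m crank '[{"linear":[0,0,0.04],"rotation":[-0.001,-0.005,0],"jaw":0.4},{"linear":[0,0,0.06],"rotation":[-0.001,-0.005,0],"jaw":0.4},{"linear":[0,0,0.07],"rotation":[-0.001,-0.005,0],"jaw":0.4},{"linear":[0,0,0.077],"rotation":[-0.001,-0.005,0],"jaw":0.4},{"linear":[0,0,0.082],"rotation":[-0.001,-0.005,0],"jaw":0.4},{"linear":[0,0,0.082],"rotation":[-0.001,-0.005,0],"jaw":0.4}]'; python3 -c "
from h import *
go(442,-16,17.2,3.06)"
```

```text
time: 9.1
ee_pos: [441.7, -16.0, 17.9]
ee_rot: [-3.142, 0.002, 3.06]
contact_force: [0.7, -0.1, -1.8]
width: 0.634
grasp_force: 63.6
lin [-0.0016  0.0003  0.0035] rot [-0.      0.001   0.0002] pos [441.7 -16.   17.9] yaw 3.06 w 0.634 F [ 0.7 -0.1 -1.8] g 63.6 t 9.1
```

```bash
python3 -m crank '[{"linear":[0,0,0.005],"rotation":[0,0,0],"jaw":0.4},{"linear":[0,0,0.008],"rotation":[0,0,0],"jaw":0.4},{"linear":[0,0,0.008],"rotation":[0,0,0],"jaw":0.4}]'; python3 -m crank '[{"linear":[0,0,0.003],"rotation":[0,0,0],"jaw":0.4},{"linear":[0,0,0.006],"rotation":[0,0,0],"jaw":0.4},{"linear":[0,0,0.006],"rotation":[0,0,0],"jaw":0.4}]'
```

```text
time: 9.48
ee_pos: [441.9, -16.1, 17.1]
ee_rot: [3.141, 0.001, 3.06]
contact_force: [-1.8, -0.8, 7.6]
width: 0.635
grasp_force: 64.6
time: 9.85
ee_pos: [441.9, -16.0, 17.0]
ee_rot: [3.14, 0.0, 3.06]
contact_force: [-6.2, 0.3, 19.9]
width: 0.632
grasp_force: 65.8
```

```bash
python3 -m crank '[{"linear":[0,0,-0.006],"rotation":[0,0,0],"jaw":0.4},{"linear":[0,0,-0.006],"rotation":[0,0,0],"jaw":0.66},{"linear":[0,0,-0.006],"rotation":[0,0,0],"jaw":0.75},{"linear":[0,0,-0.006],"rotation":[0,0,0],"jaw":0.85},{"linear":[0,0,-0.006],"rotation":[0,0,0],"jaw":0.85},{"linear":[0,0,-0.15],"rotation":[0,0,0],"jaw":0.85},{"linear":[0,0,-0.35],"rotation":[0,0,0],"jaw":0.85},{"linear":[0,0,-0.45],"rotation":[0,0,0],"jaw":0.85},{"linear":[-0.3,-0.3,-0.5],"rotation":[0,0,0],"jaw":0.85}]';python3 -c "
from h import *
go(644.3,-268.2,110,2.99)"
```

```text
time: 10.98
ee_pos: [480.6, -59.0, 113.2]
ee_rot: [3.137, 0.001, 3.069]
contact_force: [0.9, 0.2, 0.8]
width: 0.852
grasp_force: 0.0
lin [-0.8921 -0.9841  0.0121] rot [0.0027 0.0003 0.0504] pos [480.6 -59.  113.2] yaw 3.069 w 0.852 F [0.9 0.2 0.8] g 0.0 t 10.975
```

```bash
python3 -m crank '[{"linear":[-0.25,-0.25,0],"rotation":[0,0,0.01],"jaw":0.75},{"linear":[-0.45,-0.5,0],"rotation":[0,0,0.03],"jaw":0.75},{"linear":[-0.65,-0.75,0],"rotation":[0,0,0.05],"jaw":0.75},{"linear":[-0.75,-0.84,0],"rotation":[0,0,0.05],"jaw":0.75},{"linear":[-0.75,-0.84,0],"rotation":[0,0,0.05],"jaw":0.75},{"linear":[-0.75,-0.84,0],"rotation":[0,0,0.05],"jaw":0.75}]';python3 -c "
from h import *
go(644.3,-268.2,14,2.99)
R=see('part_rect',('side',)); b=fit(R,'rect',[644.3,-268,-.15,36],12,False);print(b,R['side'][1])
"
```

```text
time: 11.72
ee_pos: [616.8, -242.0, 111.9]
ee_rot: [3.141, -0.0, 2.982]
contact_force: [0.1, 0.6, -1.6]
width: 0.749
grasp_force: 0.0
lin [-0.1569 -0.1077  0.4891] rot [ 0.0006 -0.0003 -0.0051] pos [ 616.8 -242.   111.9] yaw 2.982 w 0.749 F [ 0.1  0.6 -1.6] g 0.0 t 11.725
(array([ 6.43843058e+02, -2.61065832e+02, -1.40337171e-01,  3.60000000e+01]), np.float64(0.10962176509621768)) 0.68
```

```bash
python3 -m crank '[{"linear":[-0.157,-0.104,0],"rotation":[0,0,-0.005],"jaw":0.72},{"linear":[-0.157,-0.104,0.15],"rotation":[0,0,-0.005],"jaw":0.72},{"linear":[-0.157,-0.104,0.3],"rotation":[0,0,-0.005],"jaw":0.72},{"linear":[-0.157,-0.104,0.4],"rotation":[0,0,-0.005],"jaw":0.72},{"linear":[-0.157,-0.104,0.46],"rotation":[0,0,-0.005],"jaw":0.72},{"linear":[-0.157,-0.104,0.488],"rotation":[0,0,-0.005],"jaw":0.72},{"linear":[-0.157,-0.104,0.488],"rotation":[0,0,-0.005],"jaw":0.72}]';python3 -c "
from h import *
go(644.3,-267.5,14.5,2.99)
a=[cv2.resize(get_image(n)[y:y+120,x:x+130],None,fx=4,fy=4,interpolation=cv2.INTER_CUBIC)[:,:,::-1] for n,x,y in(('top',300,90),('side',180,70))]
cv2.imwrite('pics/d2.png',cv2.resize(np.hstack(a),(800,369)))"
```

```text
time: 12.7
ee_pos: [645.7, -268.6, 15.5]
ee_rot: [-3.141, 0.002, 2.99]
contact_force: [-0.3, 0.3, 0.3]
width: 0.719
grasp_force: 0.0
lin [0.0076 0.0046 0.0052] rot [-0.0001  0.0014 -0.0002] pos [ 645.7 -268.6   15.5] yaw 2.99 w 0.719 F [-0.3  0.3  0.3] g 0.0 t 12.7
```

View pics/d2.png

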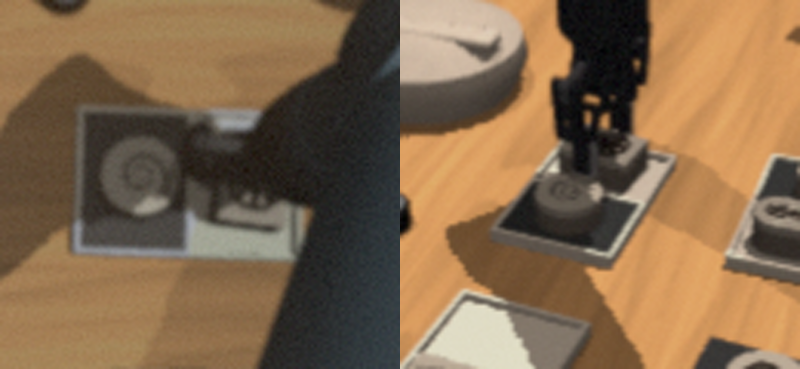

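The fingers straddle the trilobite stone, between it and the ammonite counterpart. Close and lift.

```bash
python3 -m crank '[{"linear":[0,0,0.004],"rotation":[0,0,0],"jaw":0.6},{"linear":[0,0,0.004],"rotation":[0,0,0],"jaw":0.45},{"linear":[0,0,0.004],"rotation":[0,0,0],"jaw":0.3},{"linear":[0,0,0.004],"rotation":[0,0,0],"jaw":0.3},{"linear":[0,0,0.004],"rotation":[0,0,0],"jaw":0.3},{"linear":[0,0,0.004],"rotation":[0,0,0],"jaw":0.3}]'; python3 -m crank '[{"linear":[0,0,-0.05],"rotation":[0,0,0],"jaw":0.3},{"linear":[0,0,-0.1],"rotation":[0,0,0],"jaw":0.3},{"linear":[0,0,-0.2],"rotation":[0,0,0],"jaw":0.3},{"linear":[0,0,-0.3],"rotation":[0,0,0],"jaw":0.3},{"linear":[0,0,-0.4],"rotation":[0,0,0],"jaw":0.3},{"linear":[0,0,-0.4],"rotation":[0,0,0],"jaw":0.3}]'; python3 -c "
from h import *
go(641.6,-22.5,94,3.09)
R=see('part_rect'); b=fit(R,'rect',[644.3,-268,-.15,120],90);print(b,[R[n][1] for n in R])"
```

```text
time: 13.55
ee_pos: [646.3, -269.0, 15.5]
ee_rot: [-3.141, 0.004, 2.99]
contact_force: [0.6, -0.5, 5.7]
width: 0.549
grasp_force: 65.4
time: 14.3
ee_pos: [647.4, -269.7, 98.0]
ee_rot: [-3.14, 0.008, 2.99]
contact_force: [0.7, -0.8, -1.6]
width: 0.545
grasp_force: 64.7
lin [0.216  1.2175 0.0167] rot [-0.001   0.0049 -0.064 ] pos [ 647.4 -269.7   98. ] yaw 2.99 w 0.545 F [ 0.7 -0.8 -1.6] g 64.7 t 14.3
(array([ 6.42281332e+02, -2.64675453e+02, -3.66899377e-03,  1.14309947e+02]), np.float64(0.460182630308691)) [0.56, 0.96]
```

```bash
python3 -m crank '[{"linear":[0,0.1,0],"rotation":[0,0,0],"jaw":0.3},{"linear":[0.1,0.3,0],"rotation":[0,0,-0.03],"jaw":0.3},{"linear":[0.17,0.5,0],"rotation":[0,0,-0.06],"jaw":0.3},{"linear":[0.18,0.7,0],"rotation":[0,0.004,-0.064],"jaw":0.3},{"linear":[0.2,0.9,0],"rotation":[0,0.004,-0.064],"jaw":0.3},{"linear":[0.2,0.98,0],"rotation":[0,0.004,-0.064],"jaw":0.3},{"linear":[0.2,0.98,0],"rotation":[0,0.004,-0.064],"jaw":0.3}]';python3 -c "
from h import *
go(643,-22.5,35,3.09)"
```

```text
time: 15.38
ee_pos: [635.6, -66.3, 93.9]
ee_rot: [3.141, -0.005, 3.094]
contact_force: [-0.2, -0.8, -2.5]
width: 0.548
grasp_force: 64.7
lin [-0.0283  0.2202  0.2943] rot [ 0.0004 -0.0033  0.0026] pos [635.6 -66.3  93.9] yaw 3.094 w 0.548 F [-0.2 -0.8 -2.5] g 64.7 t 15.375
```

```bash
python3 -m crank '[{"linear":[-0.02,0.12,0],"rotation":[0,0,0],"jaw":0.3},{"linear":[-0.028,0.22,0],"rotation":[0,-0.003,0.003],"jaw":0.3},{"linear":[-0.028,0.22,0.1],"rotation":[0,-0.003,0.003],"jaw":0.3},{"linear":[-0.028,0.22,0.2],"rotation":[0,-0.003,0.003],"jaw":0.3},{"linear":[-0.028,0.22,0.29],"rotation":[0,-0.003,0.003],"jaw":0.3},{"linear":[-0.028,0.22,0.29],"rotation":[0,-0.003,0.003],"jaw":0.3},{"linear":[-0.028,0.22,0.29],"rotation":[0,-0.003,0.003],"jaw":0.3}]';python3 -c "
from h import *
go(643,-22.5,15.5,3.09)"
```

```text
time: 16.25
ee_pos: [643.1, -25.8, 36.2]
ee_rot: [-3.141, 0.0, 3.085]
contact_force: [0.1, -0.9, -1.5]
width: 0.546
grasp_force: 64.6
lin [0.0017 0.0166 0.1035] rot [-0.0002  0.0001 -0.0035] pos [643.1 -25.8  36.2] yaw 3.085 w 0.546 F [ 0.1 -0.9 -1.5] g 64.6 t 16.25
```

```bash
python3 -m crank '[{"linear":[0.002,0.016,0.04],"rotation":[0,0,-0.003],"jaw":0.3},{"linear":[0.002,0.016,0.07],"rotation":[0,0,-0.003],"jaw":0.3},{"linear":[0.002,0.016,0.09],"rotation":[0,0,-0.003],"jaw":0.3},{"linear":[0.002,0.016,0.098],"rotation":[0,0,-0.003],"jaw":0.3},{"linear":[0.002,0.016,0.1],"rotation":[0,0,-0.003],"jaw":0.3},{"linear":[0.002,0.016,0.1],"rotation":[0,0,-0.003],"jaw":0.3}]';python3 -m crank '[{"linear":[0,0,0.003],"rotation":[0,0,0],"jaw":0.3},{"linear":[0,0,0.005],"rotation":[0,0,0],"jaw":0.3},{"linear":[0,0,0.005],"rotation":[0,0,0],"jaw":0.3}]'
```

```text
time: 17.0
ee_pos: [642.9, -21.9, 16.5]
ee_rot: [3.141, 0.0, 3.09]
contact_force: [-0.1, -0.3, -2.7]
width: 0.545
grasp_force: 64.6
time: 17.38
ee_pos: [642.9, -21.9, 15.6]
ee_rot: [3.141, 0.0, 3.09]
contact_force: [-1.1, 0.1, -0.1]
width: 0.545
grasp_force: 64.8
```

Contact is starting (−2.7 → −0.1 N). A touch more, then release narrowly, retreat, and check.

```bash
python3 -m crank '[{"linear":[0,0,0.002],"rotation":[0,0,0],"jaw":0.3},{"linear":[0,0,0.002],"rotation":[0,0,0],"jaw":0.3},{"linear":[0,0,0.001],"rotation":[0,0,0],"jaw":0.56},{"linear":[0,0,0.001],"rotation":[0,0,0],"jaw":0.63},{"linear":[0,0,0.001],"rotation":[0,0,0],"jaw":0.7},{"linear":[0,0,0],"rotation":[0,0,0],"jaw":0.7},{"linear":[0,0,-0.1],"rotation":[0,0,0],"jaw":0.7},{"linear":[0,0,-0.3],"rotation":[0,0,0],"jaw":0.8},{"linear":[0,0,-0.5],"rotation":[0,0,0],"jaw":0.8},{"linear":[0,0,-0.5],"rotation":[0,0,0],"jaw":0.8}]';python3 -m crank '[{"linear":[0.25,0,0],"rotation":[0,0,0],"jaw":0.85},{"linear":[0.5,0,0],"rotation":[0,0,0],"jaw":0.85},{"linear":[0.75,0,0],"rotation":[0,0,0.01],"jaw":0.85},{"linear":[1,0.03,0],"rotation":[0,0,0.018],"jaw":0.85},{"linear":[1,0.03,0],"rotation":[0,0,0.018],"jaw":0.85},{"linear":[1,0.03,0],"rotation":[0,0,0.018],"jaw":0.85}]';python3 -c "
from h import *
go(441.9,-16,16.5,3.06)
R=see('part_rect');print({n:(R[n][1],R[n][2]) for n in R})
for w in(0,-.05): print(fit(R,'rect',[641.6,-22.5,w,36],12))
im=get_image('side');cv2.imwrite('pics/s3.png',cv2.resize(im[60:260,130:400],None,fx=2.9,fy=2.9,interpolation=cv2.INTER_CUBIC)[:,:,::-1])"
```

```text
time: 18.62
ee_pos: [647.0, -22.5, 121.5]
ee_rot: [3.14, 0.011, 3.089]
contact_force: [0.7, -0.4, -0.7]
width: 0.804
grasp_force: 0.0
time: 19.38
ee_pos: [444.2, -5.4, 115.9]
ee_rot: [3.141, 0.002, 3.062]
contact_force: [0.1, -0.3, 0.5]
width: 0.848
grasp_force: 0.0
lin [ 0.0082 -0.0542  0.4969] rot [0.0006 0.0013 0.0013] pos [444.2  -5.4 115.9] yaw 3.062 w 0.848 F [ 0.1 -0.3  0.5] g 0.0 t 19.375
{'top': (0.83, [257.9, 136.4, 281.3, 166.2]), 'side': (0.72, [192.1, 162.2, 229.2, 192.6])}
(array([ 6.42020854e+02, -2.14300858e+01, -6.00618520e-02,  3.42722052e+01]), np.float64(0.10872640240863762))
(array([ 6.42097920e+02, -2.13629870e+01, -5.84875125e-02,  3.44512825e+01]), np.float64(0.10901309876643983))
```

View pics/s3.png

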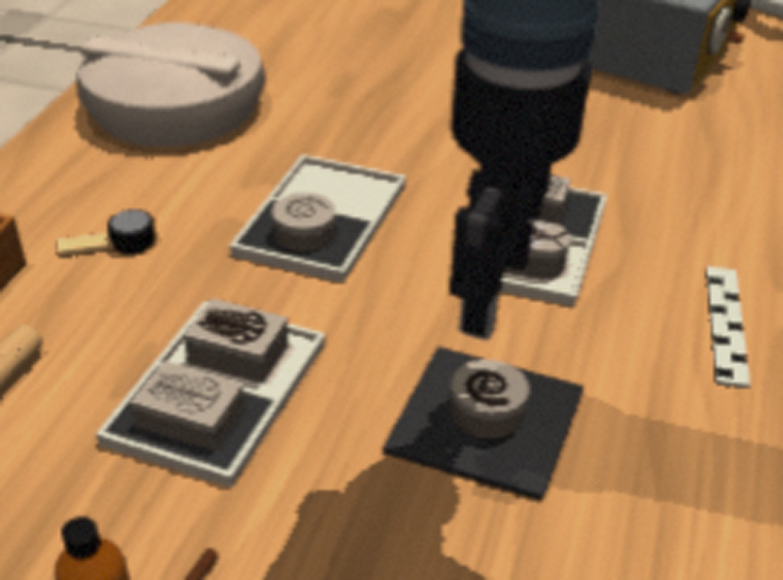

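The trilobite stone sits centred in the bay next to its imprint, and the round stone is on the pad. Picking up the round stone.

```bash
python3 -m crank '[{"linear":[0.01,-0.054,0.15],"rotation":[0,0.001,0.001],"jaw":0.85},{"linear":[0.01,-0.054,0.3],"rotation":[0,0.001,0.001],"jaw":0.85},{"linear":[0.01,-0.054,0.42],"rotation":[0,0.001,0.001],"jaw":0.85},{"linear":[0.01,-0.054,0.48],"rotation":[0,0.001,0.001],"jaw":0.85},{"linear":[0.01,-0.054,0.497],"rotation":[0,0.001,0.001],"jaw":0.85},{"linear":[0.01,-0.054,0.497],"rotation":[0,0.001,0.001],"jaw":0.7},{"linear":[0.01,-0.054,0.497],"rotation":[0,0.001,0.001],"jaw":0.55},{"linear":[0.01,-0.054,0.497],"rotation":[0,0.001,0.001],"jaw":0.4},{"linear":[0.01,-0.054,0.497],"rotation":[0,0.001,0.001],"jaw":0.4},{"linear":[0.01,-0.054,0.497],"rotation":[0,0.001,0.001],"jaw":0.4}]'; python3 -m crank '[{"linear":[0,0,-0.05],"rotation":[0,0,0],"jaw":0.4},{"linear":[0,0,-0.1],"rotation":[0,0,0],"jaw":0.4},{"linear":[0,0,-0.2],"rotation":[0,0,0],"jaw":0.4},{"linear":[0,0,-0.3],"rotation":[0,0,0],"jaw":0.4},{"linear":[0,0,-0.4],"rotation":[0,0,0],"jaw":0.4},{"linear":[0,0,-0.4],"rotation":[0,0,0],"jaw":0.4}]';  python3 -m crank '[{"linear":[-0.1,-0.1,0],"rotation":[0,0,0],"jaw":0.4},{"linear":[-0.3,-0.3,0],"rotation":[0,0,0],"jaw":0.4},{"linear":[-0.5,-0.5,0],"rotation":[0,0,0],"jaw":0.4},{"linear":[-0.7,-0.7,0],"rotation":[0,0,0],"jaw":0.4},{"linear":[-0.9,-0.9,0],"rotation":[0,0,0],"jaw":0.4},{"linear":[-0.9,-0.98,0],"rotation":[0,0,0],"jaw":0.4},{"linear":[-0.9,-0.98,0],"rotation":[0,0,0],"jaw":0.4},{"linear":[-0.9,-0.98,0],"rotation":[0,0,0],"jaw":0.4}]'; python3 -c "
from h import *
go(645.5,-267.2,40,3.10)"
```

```text
time: 20.88
ee_pos: [441.5, -16.0, 17.0]
ee_rot: [3.141, 0.0, 3.06]
contact_force: [-1.7, 0.0, 6.8]
width: 0.633
grasp_force: 63.1
time: 21.62
ee_pos: [442.1, -15.9, 97.5]
ee_rot: [3.14, 0.003, 3.06]
contact_force: [1.0, -0.2, -1.8]
width: 0.629
grasp_force: 63.7
time: 22.62
ee_pos: [602.7, -223.7, 94.5]
ee_rot: [3.139, -0.004, 3.061]
contact_force: [-0.5, 0.2, -1.4]
width: 0.634
grasp_force: 63.9
lin [-0.2317 -0.2003  0.2709] rot [ 0.0017 -0.0026 -0.0245] pos [ 602.7 -223.7   94.5] yaw 3.061 w 0.634 F [-0.5  0.2 -1.4] g 63.9 t 22.625
```

```bash
python3 -m crank '[{"linear":[-0.12,-0.1,0],"rotation":[0,0,-0.01],"jaw":0.4},{"linear":[-0.23,-0.2,0],"rotation":[0.002,-0.003,-0.024],"jaw":0.4},{"linear":[-0.23,-0.2,0],"rotation":[0.002,-0.003,-0.024],"jaw":0.4},{"linear":[-0.232,-0.2,0.1],"rotation":[0.002,-0.003,-0.024],"jaw":0.4},{"linear":[-0.232,-0.2,0.2],"rotation":[0.002,-0.003,-0.024],"jaw":0.4},{"linear":[-0.232,-0.2,0.27],"rotation":[0.002,-0.003,-0.024],"jaw":0.4},{"linear":[-0.232,-0.2,0.27],"rotation":[0.002,-0.003,-0.024],"jaw":0.4},{"linear":[-0.232,-0.2,0.27],"rotation":[0.002,-0.003,-0.024],"jaw":0.4}]'; python3 -c "
from h import *
go(645.5,-267.2,16,3.10)"
```

```text
time: 23.62
ee_pos: [647.2, -270.0, 41.7]
ee_rot: [-3.138, 0.004, 3.098]
contact_force: [0.0, 0.8, -1.7]
width: 0.63
grasp_force: 63.9
lin [0.0095 0.0143 0.1282] rot [-0.0022  0.0023 -0.0014] pos [ 647.2 -270.    41.7] yaw 3.098 w 0.63 F [ 0.   0.8 -1.7] g 63.9 t 23.625
```

```bash
python3 -m crank '[{"linear":[0.009,0.014,0.05],"rotation":[-0.002,0.002,-0.001],"jaw":0.4},{"linear":[0.009,0.014,0.08],"rotation":[-0.002,0.002,-0.001],"jaw":0.4},{"linear":[0.009,0.014,0.105],"rotation":[-0.002,0.002,-0.001],"jaw":0.4},{"linear":[0.009,0.014,0.118],"rotation":[-0.002,0.002,-0.001],"jaw":0.4},{"linear":[0.009,0.014,0.123],"rotation":[-0.002,0.002,-0.001],"jaw":0.4},{"linear":[0.009,0.014,0.123],"rotation":[-0.002,0.002,-0.001],"jaw":0.4}]';python3 -m crank '[{"linear":[0,0,0.003],"rotation":[0,0,0],"jaw":0.4},{"linear":[0,0,0.005],"rotation":[0,0,0],"jaw":0.4},{"linear":[0,0,0.005],"rotation":[0,0,0],"jaw":0.4}]'
```

```text
time: 24.38
ee_pos: [645.5, -267.1, 17.0]
ee_rot: [3.142, 0.0, 3.099]
contact_force: [-0.2, -0.5, -2.8]
width: 0.632
grasp_force: 63.9
time: 24.75
ee_pos: [645.4, -267.0, 15.9]
ee_rot: [3.141, 0.0, 3.1]
contact_force: [-0.5, -0.6, -1.3]
width: 0.631
grasp_force: 64.0
```

```bash
python3 -m crank '[{"linear":[0,0,0.002],"rotation":[0,0,0],"jaw":0.4},{"linear":[0,0,0.004],"rotation":[0,0,0],"jaw":0.4},{"linear":[0,0,0.004],"rotation":[0,0,0],"jaw":0.4}]'
```

```text
time: 25.12
ee_pos: [645.4, -267.0, 15.2]
ee_rot: [3.141, 0.0, 3.099]
contact_force: [-0.4, 0.3, -1.6]
width: 0.633
grasp_force: 64.2
```

```bash
python3 -m crank '[{"linear":[0,0,0.003],"rotation":[0,0,0],"jaw":0.4},{"linear":[0,0,0.003],"rotation":[0,0,0],"jaw":0.4}]'
```

```text
time: 25.38
ee_pos: [645.4, -266.9, 15.2]
ee_rot: [3.141, 0.0, 3.1]
contact_force: [-2.7, 1.5, 3.4]
width: 0.634
grasp_force: 64.4
```

Contact at about 15.2 mm. Release, retreat, and head for the oval stone.

```bash
python3 -m crank '[{"linear":[0,0,-0.001],"rotation":[0,0,0],"jaw":0.4},{"linear":[0,0,-0.001],"rotation":[0,0,0],"jaw":0.65},{"linear":[0,0,-0.001],"rotation":[0,0,0],"jaw":0.7},{"linear":[0,0,-0.001],"rotation":[0,0,0],"jaw":0.77},{"linear":[0,0,-0.001],"rotation":[0,0,0],"jaw":0.77},{"linear":[0,0,-0.1],"rotation":[0,0,0],"jaw":0.77},{"linear":[0,0,-0.3],"rotation":[0,0,0],"jaw":0.8},{"linear":[0,0,-0.5],"rotation":[0,0,0],"jaw":0.7},{"linear":[0,0,-0.5],"rotation":[0,0,0],"jaw":0.7}]';python3 -m crank '[{"linear":[0.25,0.05,0],"rotation":[0,0,0],"jaw":0.7},{"linear":[0.5,0.1,0],"rotation":[0,0,-0.01],"jaw":0.7},{"linear":[0.75,0.2,0],"rotation":[0,0,-0.02],"jaw":0.7},{"linear":[0.94,0.24,0],"rotation":[0,0,-0.027],"jaw":0.7},{"linear":[0.94,0.24,0],"rotation":[0,0,-0.027],"jaw":0.7},{"linear":[0.94,0.24,0],"rotation":[0,0,-0.027],"jaw":0.7}]';python3 -c "
from h import *
R=see('part_round');print({n:(R[n][1],R[n][2]) for n in R})
print(fit(R,'round',[645,-267,0,36],12))
R=see('part_oval');print({n:(R[n][1],R[n][2]) for n in R})
R.pop('top')
print(fit(R,'oval',[456.6,-214.8,0,36],12,False))
go(456.6,-214.8,14.5,3.14)"
```

```text
time: 26.5
ee_pos: [649.1, -269.3, 121.3]
ee_rot: [-3.138, 0.011, 3.099]
contact_force: [-0.6, 0.6, -0.2]
width: 0.698
grasp_force: 0.0
time: 27.25
ee_pos: [460.6, -211.3, 115.1]
ee_rot: [-3.141, 0.002, -3.141]
contact_force: [0.7, 0.3, -0.2]
width: 0.7
grasp_force: 0.0
{'top': (0.57, [365.9, 134.6, 397.6, 161.0]), 'side': (0.64, [237.3, 110.4, 255.9, 132.6])}
(array([ 6.46086893e+02, -2.68655957e+02, -6.42886935e-02,  3.16807276e+01]), np.float64(0.1002510339187434))
{'top': (0.69, [347.6, 216.9, 369.4, 256.0])}Traceback (most recent call last):
  File "<string>", line 7, in <module>
    print(fit(R,'oval',[456.6,-214.8,0,36],12,False))
          ~~~^^^^^^^^^^^^^^^^^^^^^^^^^^^^^^^^^^^^^^^
  File "h.py", line 41, in fit
    r=minimize(cost,np.zeros(k),method="Nelder-Mead",options=dict(initial_simplex=sim,maxiter=120,xatol=.01,fatol=1e-4))
    res = _minimize_neldermead(fun, x0, args, callback, bounds=bounds,
                               **options)
    fsim[k] = func(sim[k])
              ~~~~^^^^^^^^
    fx = function(np.copy(x), *(wrapper_args + args))
  File "h.py", line 38, in cost
    return s/len(big)
           ~^~~~~~~~~
ZeroDivisionError: division by zero
```

```bash
python3 -m crank '[{"linear":[0.02,-0.017,0.1],"rotation":[0,0,0],"jaw":0.68},{"linear":[0.02,-0.017,0.25],"rotation":[0,0,0],"jaw":0.68},{"linear":[0.02,-0.017,0.38],"rotation":[0,0,0],"jaw":0.68},{"linear":[0.02,-0.017,0.45],"rotation":[0,0,0],"jaw":0.68},{"linear":[0.02,-0.017,0.49],"rotation":[0,0,0],"jaw":0.68},{"linear":[0.02,-0.017,0.5],"rotation":[0,0,0],"jaw":0.68},{"linear":[0.02,-0.017,0.5],"rotation":[0,0,0],"jaw":0.68}]';python3 -c "
from h import *
go(456.6,-214.8,14.8,3.14)"
```

```text
time: 28.52
ee_pos: [456.2, -214.8, 15.1]
ee_rot: [-3.141, 0.001, -3.141]
contact_force: [0.4, -0.3, 0.5]
width: 0.68
grasp_force: 0.0
lin [-0.0021 -0.0001  0.0013] rot [-0.0001  0.0008  0.0012] pos [ 456.2 -214.8   15.1] yaw -3.141 w 0.68 F [ 0.4 -0.3  0.5] g 0.0 t 28.525
```

```bash
python3 -m crank '[{"linear":[0,0,0],"rotation":[0,0,0],"jaw":0.6},{"linear":[0,0,0],"rotation":[0,0,0],"jaw":0.45},{"linear":[0,0,0],"rotation":[0,0,0],"jaw":0.3},{"linear":[0,0,0],"rotation":[0,0,0],"jaw":0.25},{"linear":[0,0,0],"rotation":[0,0,0],"jaw":0.25},{"linear":[0,0,0],"rotation":[0,0,0],"jaw":0.25}]'; python3 -m crank '[{"linear":[0,0,-0.05],"rotation":[0,0,0],"jaw":0.25},{"linear":[0,0,-0.1],"rotation":[0,0,0],"jaw":0.25},{"linear":[0,0,-0.2],"rotation":[0,0,0],"jaw":0.25},{"linear":[0,0,-0.3],"rotation":[0,0,0],"jaw":0.25},{"linear":[0,0,-0.4],"rotation":[0,0,0],"jaw":0.25},{"linear":[0,0,-0.4],"rotation":[0,0,0],"jaw":0.25}]'; python3 -m crank '[{"linear":[0,0.1,0],"rotation":[0,0,0],"jaw":0.25},{"linear":[0,0.3,0],"rotation":[0,0,0],"jaw":0.25},{"linear":[0.03,0.5,0],"rotation":[0,0,0],"jaw":0.25},{"linear":[0.05,0.7,0],"rotation":[0,0,0],"jaw":0.25},{"linear":[0.07,0.9,0],"rotation":[0,0,0],"jaw":0.25},{"linear":[0.07,0.99,0],"rotation":[0,0,0],"jaw":0.25},{"linear":[0.07,0.99,0.1],"rotation":[0,0,0],"jaw":0.25},{"linear":[0.07,0.99,0.2],"rotation":[0,0,0],"jaw":0.25},{"linear":[0.07,0.99,0.28],"rotation":[0,0,0],"jaw":0.25},{"linear":[0.07,0.99,0.28],"rotation":[0,0,0],"jaw":0.25}]';python3 -c "
from h import *
go(442,-16,17.2,3.14)"
```

```text
time: 29.28
ee_pos: [456.4, -214.9, 15.4]
ee_rot: [-3.141, 0.002, -3.141]
contact_force: [-1.3, -0.0, 6.2]
width: 0.478
grasp_force: 62.8
time: 30.02
ee_pos: [456.8, -215.0, 96.1]
ee_rot: [-3.141, 0.004, -3.141]
contact_force: [-0.1, 0.1, -2.6]
width: 0.477
grasp_force: 62.0
time: 31.28
ee_pos: [439.6, -16.8, 37.0]
ee_rot: [-3.141, -0.004, -3.142]
contact_force: [0.2, 0.3, -1.8]
width: 0.474
grasp_force: 61.7
lin [-0.0125  0.0042  0.0987] rot [-0.0005 -0.0027  0.001 ] pos [439.6 -16.8  37. ] yaw -3.142 w 0.474 F [ 0.2  0.3 -1.8] g 61.7 t 31.275
```

```bash
python3 -m crank '[{"linear":[-0.01,0.004,0.04],"rotation":[0,-0.002,0],"jaw":0.25},{"linear":[-0.01,0.004,0.07],"rotation":[0,-0.002,0],"jaw":0.25},{"linear":[-0.01,0.004,0.085],"rotation":[0,-0.002,0],"jaw":0.25},{"linear":[-0.01,0.004,0.093],"rotation":[0,-0.002,0],"jaw":0.25},{"linear":[-0.01,0.004,0.096],"rotation":[0,-0.002,0],"jaw":0.25},{"linear":[-0.01,0.004,0.096],"rotation":[0,-0.002,0],"jaw":0.25}]';python3 -m crank '[{"linear":[0,0,0.002],"rotation":[0,0,0],"jaw":0.25},{"linear":[0,0,0.004],"rotation":[0,0,0],"jaw":0.25},{"linear":[0,0,0.004],"rotation":[0,0,0],"jaw":0.25}]'
```

```text
time: 32.02
ee_pos: [443.6, -15.7, 19.4]
ee_rot: [3.141, 0.003, -3.141]
contact_force: [0.4, -0.4, -2.9]
width: 0.477
grasp_force: 61.8
time: 32.4
ee_pos: [443.5, -15.7, 18.5]
ee_rot: [3.141, 0.003, -3.141]
contact_force: [1.5, -0.6, -2.9]
width: 0.477
grasp_force: 61.8
```

```bash
python3 -m crank '[{"linear":[0,0,0.003],"rotation":[0,-0.001,0],"jaw":0.25},{"linear":[0,0,0.005],"rotation":[0,-0.002,0],"jaw":0.25},{"linear":[0,0,0.005],"rotation":[0,-0.002,0],"jaw":0.25}]';python3 -m crank '[{"linear":[0,0,0.002],"rotation":[0,0,0],"jaw":0.25},{"linear":[0,0,0.002],"rotation":[0,0,0],"jaw":0.25}]'
```

```text
time: 32.78
ee_pos: [443.5, -15.7, 17.5]
ee_rot: [3.141, 0.006, -3.141]
contact_force: [-1.0, -0.5, -2.1]
width: 0.474
grasp_force: 61.9
time: 33.02
ee_pos: [443.6, -15.7, 17.4]
ee_rot: [3.141, 0.006, -3.141]
contact_force: [-1.3, 0.5, 1.9]
width: 0.474
grasp_force: 62.5
```

```bash
python3 -m crank '[{"linear":[0,0,-0.001],"rotation":[0,0.002,0],"jaw":0.25},{"linear":[0,0,-0.001],"rotation":[0,0.003,0],"jaw":0.5},{"linear":[0,0,-0.001],"rotation":[0,0.003,0],"jaw":0.6},{"linear":[0,0,-0.001],"rotation":[0,0.003,0],"jaw":0.7},{"linear":[0,0,-0.001],"rotation":[0,0.003,0],"jaw":0.7},{"linear":[0,0,-0.1],"rotation":[0,0.003,0],"jaw":0.7},{"linear":[0,0,-0.3],"rotation":[0,0.003,0],"jaw":0.7},{"linear":[0,0,-0.5],"rotation":[0,0.003,0],"jaw":0.7},{"linear":[0,0,-0.5],"rotation":[0,0.003,0],"jaw":0.7}]';python3 -m crank '[{"linear":[0,0.25,0],"rotation":[0,0,0],"jaw":0.7},{"linear":[0,0.5,0],"rotation":[0,0,0],"jaw":0.7},{"linear":[0,0.75,0],"rotation":[0,0,0],"jaw":0.7},{"linear":[0,1,0],"rotation":[0,0,0],"jaw":0.7},{"linear":[0,1,0],"rotation":[0,0,0],"jaw":0.7},{"linear":[0,1,0],"rotation":[0,0,0],"jaw":0.7}]';python3 -c "
from h import *
go(460.8,307.1,90,-3.02)
R=see('part_oval');print({n:(R[n][1],R[n][2]) for n in R})
print(fit(R,'oval',[443,-16,0,36],8))
R=see('part_square');print({n:(R[n][1],R[n][2]) for n in R})
print(fit(R,'square',[460.8,307.1,0.12,36],12,False))"
```

```text
time: 34.15
ee_pos: [445.9, -15.5, 120.1]
ee_rot: [3.139, 0.009, -3.141]
contact_force: [0.4, -0.0, -0.8]
width: 0.704
grasp_force: 0.0
time: 34.9
ee_pos: [441.9, 183.4, 116.0]
ee_rot: [-3.14, -0.0, -3.141]
contact_force: [-0.3, 0.3, -0.5]
width: 0.701
grasp_force: 0.0
lin [-0.0947  0.6189  0.129 ] rot [-0.0011 -0.0004 -0.077 ] pos [441.9 183.4 116. ] yaw -3.141 w 0.701 F [-0.3  0.3 -0.5] g 0.0 t 34.9
{'side': (0.92, [288.8, 185.6, 317.6, 212.1])}
(array([430.50159162, -27.87606495,   1.50366893,   7.98800638]), np.float64(0.13897396630934145))
{'top': (0.74, [113.7, 223.6, 135.1, 236.5]), 'side': (0.63, [220.5, 318.8, 249.7, 355.8])}
(array([4.60471529e+02, 3.08816422e+02, 1.61316446e-01, 3.60000000e+01]), np.float64(0.3424655851821281))
```

```bash
python3 -m crank '[{"linear":[-0.03,0.2,0],"rotation":[0,0,-0.02],"jaw":0.68},{"linear":[-0.06,0.4,0],"rotation":[0,0,-0.05],"jaw":0.68},{"linear":[-0.094,0.6,0],"rotation":[-0.001,0,-0.077],"jaw":0.68},{"linear":[-0.094,0.617,0],"rotation":[-0.001,0,-0.077],"jaw":0.68},{"linear":[-0.094,0.617,0],"rotation":[-0.001,0,-0.077],"jaw":0.68},{"linear":[-0.094,0.617,0.15],"rotation":[-0.001,0,-0.077],"jaw":0.68},{"linear":[-0.094,0.617,0.25],"rotation":[-0.001,0,-0.077],"jaw":0.68},{"linear":[-0.094,0.617,0.25],"rotation":[-0.001,0,-0.077],"jaw":0.68},{"linear":[-0.094,0.617,0.25],"rotation":[-0.001,0,-0.077],"jaw":0.68}]';python3 -c "
from h import *
go(460.8,307.1,14.8,-3.02)
a=[cv2.resize(get_image(n)[y:y+120,x:x+130],None,fx=4,fy=4,interpolation=cv2.INTER_CUBIC)[:,:,::-1] for n,x,y in(('top',80,170),('side',170,255))]
cv2.imwrite('pics/d3.png',cv2.resize(np.hstack(a),(800,369)))"
```

```text
time: 36.42
ee_pos: [462.3, 306.7, 67.9]
ee_rot: [3.14, 0.002, -3.022]
contact_force: [0.1, 0.5, 0.8]
width: 0.677
grasp_force: 0.0
lin [0.008  0.0024 0.2654] rot [ 0.001   0.0015 -0.0014] pos [462.3 306.7  67.9] yaw -3.022 w 0.677 F [0.1 0.5 0.8] g 0.0 t 36.425
```

View pics/d3.png

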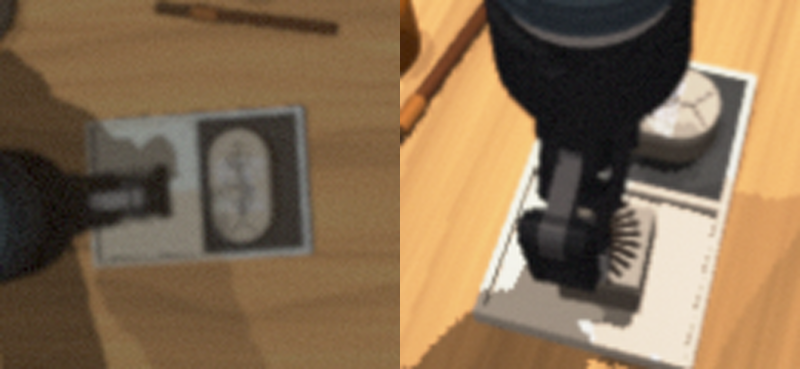

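```bash
python3 -c "
from h import *
print(proj('side',[[462,307+33,72],[462,307+29,68],[462,307,68],[460.8,307,36],[440.8,307,36]]))
R=see('part_square',('side',)); print(R['side'][2]); print(fit(R,'square',[460.8,307.1,0.12,36],8,False)[0])"
```

```text
[[227.18311428 341.65400328]
 [228.38080081 340.18878443]
 [235.72367848 321.1613584 ]
 [237.1377287  331.640428  ]
 [249.97373242 335.72832635]]
[222.4, 318.5, 250.9, 355.7]
[4.57758780e+02 3.09719527e+02 2.85330953e-01 3.60000000e+01]
```

```bash
python3 -m crank '[{"linear":[0.01,0.002,0.1],"rotation":[0.001,0.001,-0.001],"jaw":0.68},{"linear":[0.01,0.002,0.18],"rotation":[0.001,0.001,-0.001],"jaw":0.68},{"linear":[0.01,0.002,0.23],"rotation":[0.001,0.001,-0.001],"jaw":0.68},{"linear":[0.01,0.002,0.265],"rotation":[0.001,0.001,-0.001],"jaw":0.68},{"linear":[0.01,0.002,0.265],"rotation":[0.001,0.001,-0.001],"jaw":0.68}]'; python3 -m crank '[{"linear":[0,0,0],"rotation":[0,0,0],"jaw":0.6},{"linear":[0,0,0],"rotation":[0,0,0],"jaw":0.45},{"linear":[0,0,0],"rotation":[0,0,0],"jaw":0.3},{"linear":[0,0,0],"rotation":[0,0,0],"jaw":0.25},{"linear":[0,0,0],"rotation":[0,0,0],"jaw":0.25},{"linear":[0,0,0],"rotation":[0,0,0],"jaw":0.25}]'
```

```text
time: 37.25
ee_pos: [459.3, 307.5, 13.4]
ee_rot: [-3.141, -0.001, -3.019]
contact_force: [0.7, -0.0, -0.0]
width: 0.679
grasp_force: 0.0
time: 38.0
ee_pos: [460.5, 308.3, 15.0]
ee_rot: [3.141, 0.001, -3.019]
contact_force: [-0.0, -1.0, 5.7]
width: 0.45
grasp_force: 61.0
```

```bash
python3 -m crank '[{"linear":[0,0,-0.05],"rotation":[0,0,0],"jaw":0.25},{"linear":[0,0,-0.1],"rotation":[0,0,0],"jaw":0.25},{"linear":[0,0,-0.2],"rotation":[0,0,0],"jaw":0.25},{"linear":[0,0,-0.35],"rotation":[0,0,0],"jaw":0.25},{"linear":[0,0,-0.5],"rotation":[0,0,0],"jaw":0.25},{"linear":[0,0,-0.5],"rotation":[0,0,0],"jaw":0.25}]'; python3 -m crank '[{"linear":[0.01,-0.1,0],"rotation":[0,0,0],"jaw":0.25},{"linear":[0.04,-0.3,0],"rotation":[0,0,0.03],"jaw":0.25},{"linear":[0.06,-0.5,0],"rotation":[0,0,0.06],"jaw":0.25},{"linear":[0.09,-0.7,0],"rotation":[0,0,0.08],"jaw":0.25},{"linear":[0.1,-0.9,0],"rotation":[0,0,0.092],"jaw":0.25},{"linear":[0.12,-0.99,0],"rotation":[0,0,0.092],"jaw":0.25},{"linear":[0.12,-0.99,0],"rotation":[0,0,0.092],"jaw":0.25}]'; python3 -m crank '[{"linear":[0,-0.2,0],"rotation":[0,0,0],"jaw":0.25},{"linear":[0,-0.4,0],"rotation":[0,0,0],"jaw":0.25},{"linear":[0,-0.6,0],"rotation":[0,0,0],"jaw":0.25},{"linear":[0,-0.8,0],"rotation":[0,0,0],"jaw":0.25},{"linear":[0,-1,0],"rotation":[0,0,0],"jaw":0.25},{"linear":[0,-1,0],"rotation":[0,0,0],"jaw":0.25},{"linear":[0,-1,0],"rotation":[0,0,0],"jaw":0.25}]'; python3 -c "
from h import *
go(454.8,-216,100,3.12)"
```

```text
time: 38.75
ee_pos: [461.6, 309.3, 117.1]
ee_rot: [3.138, 0.005, -3.019]
contact_force: [-0.0, 0.1, -0.4]
width: 0.46
grasp_force: 60.5
time: 39.62
ee_pos: [458.8, 106.6, 113.2]
ee_rot: [-3.141, -0.002, 3.117]
contact_force: [-0.3, 1.3, -1.0]
width: 0.454
grasp_force: 60.5
time: 40.5
ee_pos: [456.2, -89.4, 113.9]
ee_rot: [3.141, -0.0, 3.123]
contact_force: [0.6, 0.2, -1.2]
width: 0.453
grasp_force: 60.6
lin [-0.0048 -0.6329  0.0692] rot [ 0.0005 -0.0002  0.0017] pos [456.2 -89.4 113.9] yaw 3.123 w 0.453 F [ 0.6  0.2 -1.2] g 60.6 t 40.5
```

```bash
python3 -m crank '[{"linear":[0,-0.15,0],"rotation":[0,0,0],"jaw":0.25},{"linear":[0,-0.35,0],"rotation":[0,0,0],"jaw":0.25},{"linear":[0,-0.55,0],"rotation":[0,0,0],"jaw":0.25},{"linear":[-0.005,-0.632,0],"rotation":[0,0,0.002],"jaw":0.25},{"linear":[-0.005,-0.632,0],"rotation":[0,0,0.002],"jaw":0.25},{"linear":[-0.005,-0.632,0.15],"rotation":[0,0,0.002],"jaw":0.25},{"linear":[-0.005,-0.632,0.3],"rotation":[0,0,0.002],"jaw":0.25},{"linear":[-0.005,-0.632,0.4],"rotation":[0,0,0.002],"jaw":0.25},{"linear":[-0.005,-0.632,0.4],"rotation":[0,0,0.002],"jaw":0.25},{"linear":[-0.005,-0.632,0.4],"rotation":[0,0,0.002],"jaw":0.25}]'; python3 -c "
from h import *
go(454.8,-216,15,3.12)"
```

```text
time: 41.75
ee_pos: [455.1, -216.5, 34.7]
ee_rot: [3.141, 0.001, 3.119]
contact_force: [0.6, 0.3, -0.4]
width: 0.455
grasp_force: 60.7
lin [0.0014 0.0025 0.0986] rot [ 0.0004  0.0006 -0.0006] pos [ 455.1 -216.5   34.7] yaw 3.119 w 0.455 F [ 0.6  0.3 -0.4] g 60.7 t 41.75
```

```bash
python3 -m crank '[{"linear":[0.001,0.002,0.04],"rotation":[0,0,0],"jaw":0.25},{"linear":[0.001,0.002,0.07],"rotation":[0,0,0],"jaw":0.25},{"linear":[0.001,0.002,0.085],"rotation":[0,0,0],"jaw":0.25},{"linear":[0.001,0.002,0.091],"rotation":[0,0,0],"jaw":0.25},{"linear":[0.001,0.002,0.091],"rotation":[0,0,0],"jaw":0.25}]';python3 -m crank '[{"linear":[0,0,0.003],"rotation":[0,0,0],"jaw":0.25},{"linear":[0,0,0.005],"rotation":[0,0,0],"jaw":0.25},{"linear":[0,0,0.005],"rotation":[0,0,0],"jaw":0.25}]';python3 -m crank '[{"linear":[0,0,0.003],"rotation":[0,0,0],"jaw":0.25},{"linear":[0,0,0.003],"rotation":[0,0,0],"jaw":0.25}]'
```

```text
time: 42.38
ee_pos: [453.8, -217.5, 16.0]
ee_rot: [-3.142, -0.0, 3.117]
contact_force: [-0.4, -0.1, -0.6]
width: 0.458
grasp_force: 60.7
time: 42.75
ee_pos: [454.0, -217.5, 15.1]
ee_rot: [-3.142, 0.0, 3.117]
contact_force: [-0.9, 0.6, -1.6]
width: 0.45
grasp_force: 60.7
time: 43.0
ee_pos: [453.9, -217.5, 15.0]
ee_rot: [3.141, 0.0, 3.117]
contact_force: [-1.2, -0.0, 4.9]
width: 0.455
grasp_force: 61.6
```

```bash
python3 -m crank '[{"linear":[0,0,-0.001],"rotation":[0,0,0],"jaw":0.25},{"linear":[0,0,-0.001],"rotation":[0,0,0],"jaw":0.48},{"linear":[0,0,-0.001],"rotation":[0,0,0],"jaw":0.6},{"linear":[0,0,-0.001],"rotation":[0,0,0],"jaw":0.7},{"linear":[0,0,-0.001],"rotation":[0,0,0],"jaw":0.7},{"linear":[0,0,-0.1],"rotation":[0,0,0],"jaw":0.7},{"linear":[0,0,-0.3],"rotation":[0,0,0],"jaw":0.7},{"linear":[0,0,-0.5],"rotation":[0,0,0],"jaw":0.7},{"linear":[0,0,-0.5],"rotation":[0,0,0],"jaw":0.7}]';python3 -m crank '[{"linear":[0,0.25,0],"rotation":[0,0,0],"jaw":0.7},{"linear":[0.02,0.5,0],"rotation":[0,0,-0.01],"jaw":0.7},{"linear":[0.04,0.75,0],"rotation":[0,0,-0.016],"jaw":0.7},{"linear":[0.04,1,0],"rotation":[0,0,-0.016],"jaw":0.7},{"linear":[0.04,1,0],"rotation":[0,0,-0.016],"jaw":0.7},{"linear":[0.04,1,0],"rotation":[0,0,-0.016],"jaw":0.7}]';python3 -c "
from h import *
go(443.6,-15.7,17,-3.141)
R=see('part_square');print({n:(R[n][1],R[n][2]) for n in R})
print(fit(R,'square',[454,-217,0,36],12))"
```

```text
time: 44.12
ee_pos: [456.7, -218.7, 117.6]
ee_rot: [-3.14, 0.008, 3.117]
contact_force: [0.2, -0.2, 0.1]
width: 0.703
grasp_force: 0.0
time: 44.88
ee_pos: [450.1, -17.7, 113.7]
ee_rot: [-3.141, -0.001, -3.141]
contact_force: [0.4, -0.9, 0.3]
width: 0.701
grasp_force: 0.0
lin [0.0318 0.0102 0.4833] rot [-0.0005 -0.0009  0.0002] pos [450.1 -17.7 113.7] yaw -3.141 w 0.701 F [ 0.4 -0.9  0.3] g 0.0 t 44.875
{'top': (0.82, [348.2, 228.5, 372.2, 244.5]), 'side': (0.62, [304.9, 136.1, 318.6, 154.7])}
(array([ 4.53456522e+02, -2.18029127e+02, -2.71682556e-03,  3.31534722e+01]), np.float64(0.257436726261957))
```

Shell stone placed at about (453.5,-218), partly hidden by the arm. Now the fish stone.

```bash
python3 -m crank '[{"linear":[0.032,0.01,0.1],"rotation":[0,0,0],"jaw":0.7},{"linear":[0.032,0.01,0.25],"rotation":[0,0,0],"jaw":0.7},{"linear":[0.032,0.01,0.38],"rotation":[0,0,0],"jaw":0.7},{"linear":[0.032,0.01,0.45],"rotation":[0,0,0],"jaw":0.7},{"linear":[0.032,0.01,0.483],"rotation":[0,0,0],"jaw":0.7},{"linear":[0.032,0.01,0.483],"rotation":[0,0,0],"jaw":0.55},{"linear":[0.032,0.01,0.483],"rotation":[0,0,0],"jaw":0.4},{"linear":[0.032,0.01,0.483],"rotation":[0,0,0],"jaw":0.25},{"linear":[0.032,0.01,0.483],"rotation":[0,0,0],"jaw":0.25},{"linear":[0.032,0.01,0.483],"rotation":[0,0,0],"jaw":0.25}]'; python3 -m crank '[{"linear":[0,0,-0.05],"rotation":[0,0,0],"jaw":0.25},{"linear":[0,0,-0.1],"rotation":[0,0,0],"jaw":0.25},{"linear":[0,0,-0.2],"rotation":[0,0,0],"jaw":0.25},{"linear":[0,0,-0.35],"rotation":[0,0,0],"jaw":0.25},{"linear":[0,0,-0.5],"rotation":[0,0,0],"jaw":0.25},{"linear":[0,0,-0.5],"rotation":[0,0,0],"jaw":0.25}]'; python3 -m crank '[{"linear":[0,0.15,0],"rotation":[0,0,0],"jaw":0.25},{"linear":[0,0.35,0],"rotation":[0,0,0],"jaw":0.25},{"linear":[0,0.55,0],"rotation":[0,0,-0.01],"jaw":0.25},{"linear":[-0.03,0.75,0],"rotation":[0,0,-0.02],"jaw":0.25},{"linear":[-0.06,0.95,0],"rotation":[0,0,-0.038],"jaw":0.25},{"linear":[-0.08,1,0],"rotation":[0,0,-0.038],"jaw":0.25},{"linear":[-0.08,1,0],"rotation":[0,0,-0.038],"jaw":0.25}]'; python3 -c "
from h import *
go(464.4,305.2,100,-3.08)"
```

```text
time: 46.32
ee_pos: [445.3, -15.4, 18.5]
ee_rot: [3.141, 0.002, -3.141]
contact_force: [-0.4, -0.2, 5.8]
width: 0.472
grasp_force: 62.3
time: 47.08
ee_pos: [446.5, -14.9, 120.0]
ee_rot: [3.14, 0.006, -3.141]
contact_force: [0.2, 0.5, -2.7]
width: 0.475
grasp_force: 61.6
time: 47.95
ee_pos: [459.6, 184.5, 116.7]
ee_rot: [-3.14, -0.002, -3.08]
contact_force: [-0.1, -0.8, -3.2]
width: 0.475
grasp_force: 61.5
lin [-0.0611  0.601   0.0822] rot [-0.0011 -0.0012 -0.0002] pos [459.6 184.5 116.7] yaw -3.08 w 0.475 F [-0.1 -0.8 -3.2] g 61.5 t 47.95
```

```bash
python3 -m crank '[{"linear":[-0.02,0.15,0],"rotation":[0,0,0],"jaw":0.25},{"linear":[-0.04,0.35,0],"rotation":[0,0,0],"jaw":0.25},{"linear":[-0.06,0.55,0],"rotation":[0,0,0],"jaw":0.25},{"linear":[-0.068,0.6,0],"rotation":[-0.001,-0.001,0],"jaw":0.25},{"linear":[-0.068,0.6,0],"rotation":[-0.001,-0.001,0],"jaw":0.25},{"linear":[-0.068,0.6,0.15],"rotation":[-0.001,-0.001,0],"jaw":0.25},{"linear":[-0.068,0.6,0.3],"rotation":[-0.001,-0.001,0],"jaw":0.25},{"linear":[-0.068,0.6,0.4],"rotation":[-0.001,-0.001,0],"jaw":0.25},{"linear":[-0.068,0.6,0.4],"rotation":[-0.001,-0.001,0],"jaw":0.25},{"linear":[-0.068,0.6,0.4],"rotation":[-0.001,-0.001,0],"jaw":0.25}]'; python3 -c "
from h import *
go(465.6,305.2,17,-3.08)"
```

```text
time: 49.2
ee_pos: [467.7, 303.8, 38.5]
ee_rot: [3.14, 0.003, -3.084]
contact_force: [0.6, 0.5, -2.0]
width: 0.478
grasp_force: 61.4
lin [0.0104 0.0074 0.1076] rot [ 0.0008  0.0016 -0.0025] pos [467.7 303.8  38.5] yaw -3.084 w 0.478 F [ 0.6  0.5 -2. ] g 61.4 t 49.2
```

```bash
python3 -m crank '[{"linear":[0.01,0.006,0.05],"rotation":[0.001,0.001,-0.002],"jaw":0.25},{"linear":[0.01,0.006,0.08],"rotation":[0.001,0.001,-0.002],"jaw":0.25},{"linear":[0.01,0.006,0.098],"rotation":[0.001,0.001,-0.002],"jaw":0.25},{"linear":[0.01,0.006,0.103],"rotation":[0.001,0.001,-0.002],"jaw":0.25},{"linear":[0.01,0.006,0.103],"rotation":[0.001,0.001,-0.002],"jaw":0.25}]';python3 -m crank '[{"linear":[0,0,0.003],"rotation":[0,0,0],"jaw":0.25},{"linear":[0,0,0.005],"rotation":[0,0,0],"jaw":0.25},{"linear":[0,0,0.005],"rotation":[0,0,0],"jaw":0.25}]'
```

```text
time: 49.82
ee_pos: [464.7, 306.4, 17.2]
ee_rot: [-3.141, 0.0, -3.078]
contact_force: [-0.5, 0.4, -3.2]
width: 0.478
grasp_force: 61.5
time: 50.2
ee_pos: [464.9, 306.5, 16.6]
ee_rot: [3.141, 0.0, -3.078]
contact_force: [-0.5, -0.2, 1.4]
width: 0.476
grasp_force: 61.9
```

Contact. Release, rise and retreat out of view, then check everything.

```bash
python3 -m crank '[{"linear":[0,0,0],"rotation":[0,0,0],"jaw":0.25},{"linear":[0,0,0],"rotation":[0,0,0],"jaw":0.5},{"linear":[0,0,0],"rotation":[0,0,0],"jaw":0.6},{"linear":[0,0,0],"rotation":[0,0,0],"jaw":0.7},{"linear":[0,0,0],"rotation":[0,0,0],"jaw":0.7},{"linear":[0,0,-0.1],"rotation":[0,0,0],"jaw":0.7},{"linear":[0,0,-0.3],"rotation":[0,0,0],"jaw":0.7},{"linear":[0,0,-0.5],"rotation":[0,0,0],"jaw":0.7},{"linear":[0,0,-0.7],"rotation":[0,0,0],"jaw":0.7},{"linear":[0,0,-0.7],"rotation":[0,0,0],"jaw":0.7}]';python3 -m crank '[{"linear":[0.2,0.25,0],"rotation":[0,0,0],"jaw":0.7},{"linear":[0.4,0.5,0],"rotation":[0,0,0],"jaw":0.7},{"linear":[0.6,0.75,0],"rotation":[0,0,0],"jaw":0.7},{"linear":[0.7,1,0],"rotation":[0,0,0],"jaw":0.7},{"linear":[0.7,1,0],"rotation":[0,0,0],"jaw":0.7},{"linear":[0.7,1,0],"rotation":[0,0,0],"jaw":0.7}]';cat > c.py <<'E'
from h import *
T=dict(round=[645,-267.2,-.04],rect=[641.6,-22.5,-.05],oval=[464.1,305.2,.06],square=[454.4,-215.9,-.02])
big={n:cv2.resize(get_image(n),None,fx=4,fy=4,interpolation=cv2.INTER_CUBIC) for n in("top","side")}
for k,t in T.items():
    R=see("part_"+k,new=False); print(k,t,{n:round(R[n][1],2) for n in R},fit(R,k,t+[36],12)[0].round(2))
    for n in big:
        p=prism(outline(k),*t,6,36)[len(outline(k)):]
        cv2.polylines(big[n],[np.round((proj(n,p)+.5)*4).astype(np.int32)],True,(0,255,0),1)
cv2.imwrite("pics/f_top.png",cv2.resize(big["top"][440:1100,400:1720],(800,400),interpolation=cv2.INTER_AREA)[:,:,::-1])
cv2.imwrite("pics/f_side.png",cv2.resize(big["side"][400:1520,600:1400],(428,600),interpolation=cv2.INTER_AREA)[:,:,::-1])
E
python3 c.py
```

```text
time: 51.45
ee_pos: [467.9, 308.4, 161.8]
ee_rot: [3.135, 0.008, -3.079]
contact_force: [-0.2, -0.1, -1.4]
width: 0.7
grasp_force: 0.0
time: 52.2
ee_pos: [312.2, 496.4, 155.6]
ee_rot: [-3.14, -0.0, -3.078]
contact_force: [0.7, -1.0, -0.4]
width: 0.702
grasp_force: 0.0
round [645, -267.2, -0.04] {'top': 0.73, 'side': 0.62} [ 6.4562e+02 -2.6716e+02  4.0000e-02  3.4240e+01]
rect [641.6, -22.5, -0.05] {'top': 0.9, 'side': 0.97} [ 6.420e+02 -2.193e+01 -3.000e-02  3.243e+01]
oval [464.1, 305.2, 0.06] {'top': 0.93, 'side': 0.94} [4.6376e+02 3.0678e+02 7.0000e-02 3.5490e+01]
square [454.4, -215.9, -0.02] {'top': 0.8, 'side': 0.64} [ 4.5414e+02 -2.1792e+02 -7.0000e-02  3.0530e+01]
```

View pics/f_top.png

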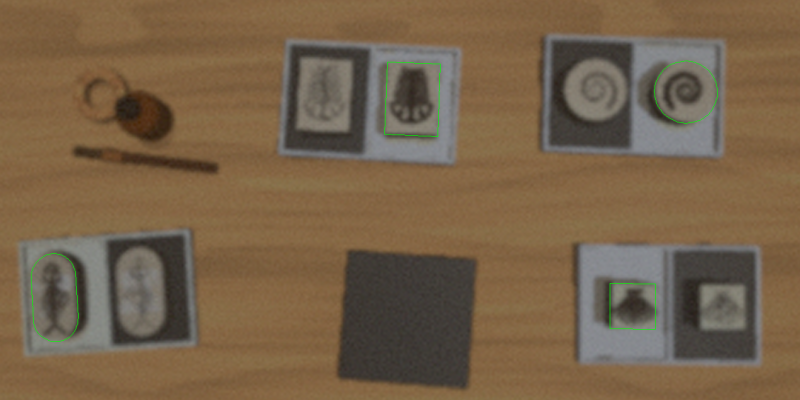

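View pics/f_side.png

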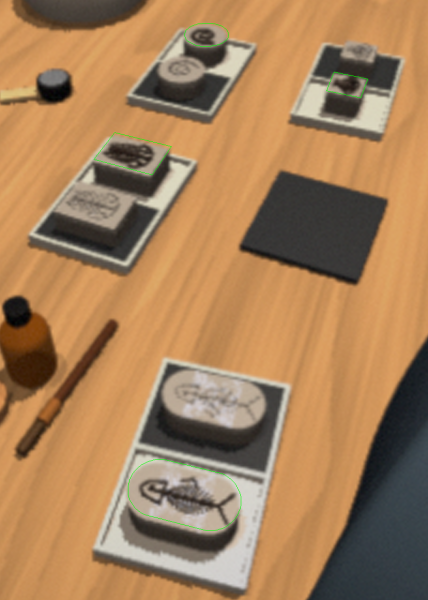

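All four stones sit within about 2 mm of their bay centres, next to their own imprints. The pad is empty and the bottle is standing.

```bash
python3 -c "
from station import *
print(hand_in())"
```

```text
the job is handed in; nothing more can be done
None
```

All four fossil stones now lie fossil up in the open bays beside their own imprints, within about 2 mm of centre and with the two long ones lengthwise; the bottle is still standing, and the job was handed in at about 52 s.

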